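Knock the stuck insert out of the drilling jig

ROBOT

A 6-joint arm with a two-finger parallel gripper is mounted at the origin on the work surface. World frame = base frame: x ahead of the robot, y to its left, z up, the work surface at z = 0. Lengths are in m, angles in rad, forces in N, time in s.
With the tool pointing down it reaches from about 0.35 to 0.85 m from the base axis. Payload 8.1 kg.
Tool frame: the origin (TCP) lies at the very end of the fingers, on their centre line; the grasp point (between the pads) lies 19 mm behind it (tcp_to_grasp is the distance from the TCP to the grasp point, in m); z points along the fingers, y is the line along which they close (so a half turn about z gives the same grasp; the last joint's range is limited). The gripper opens to 93 mm and grips with 3 to 60 N. Pads are 15 mm wide; open, the fingers measure 128 mm over their backs; the gripper's body (75 mm by 188 mm) begins 65 mm behind the grasp point.
Start: joints at [1.175, 0.13, 1.488, -0, 1.523, -0.085], TCP at [0.183, 0.571, 0.219] pointing down, gripper open.
Joint ranges: [-2.96, 2.96], [-0.89, 2.26], [0.02, 2.5], [-1.34, 4.48], [0, 2.73], [-2.66, 2.66]. Speed limits (rad/s): [2.39, 2.39, 2.79, 3.14, 3.14, 3.14].

INTERFACE

Orientations are given as a 3x3 rotation matrix whose columns are the frame's x, y, z axes.
In Python, from plant import * gives the robot as it stands.
- The arm moves only by the shell command python3 -m handwheel 'ROWS' [OPENING] [FORCE]. ROWS is JSON, a list of rows, each a list of 2 entries, a list of its own where there are three numbers: the shift along the tool's x, y, z in cm, then the turn, a rotation vector about the tool's x, y, z in rad. In form: [[[dx, dy, dz], [ax, ay, az]], ...]. A call has 1 to 10 rows; each row is the pose to reach, as a shift and turn from the pose commanded when the call began, along the tool's axes at that moment; what a row does not reach only later rows make up. A row lasts 1/12 s, in which the tool goes at most 41.7 mm and 7.16 degrees, less where a joint would pass 70% of its speed; a pose out of reach is approached as far as the arm can. A call with a gripper value outside its range is refused whole. OPENING is the opening, from 0 (shut) to 1 (fully open), set as the call begins (- or left out, the last holds). The fingers move at their own pace and stop on an object; FORCE is the grip in N (left out, the last holds). Time passes only in rows, so rows that repeat a pose let the fingers close. It gives the time, the measured TCP pose, the force, the opening and the grip force at its end, in the units of the state.
- get_state(): the state, without advancing time (a new reading comes with each control period).
- get_image(name): name is "scene" or "top" or "wrist"; returns the picture (400x640x3 uint8, blue, green, red); there is no depth.
- camera_params(name): a dict with "fov_y" (degrees; the focal length in pixels is half the picture's height over the tangent of half this angle, whatever the lens; pixels are square), "cx", "cy" (the principal point, pixels), "camera_from_world" (4x4, takes a point from world to camera coordinates). Camera axes: x right, y down, z forward; pixel columns grow to the right and rows downward; lengths in m; the calibration is good to about 2 mm. The wrist camera is an equidistant fisheye: a pixel r from the principal point sees the ray r / f radians off the axis. A picture is of the moment at which its call begins: read the wrist's pose just before it. camera_params takes no time and is no camera call; for the wrist camera it gives the pose at the moment of the call.
- sign_off(): hands the job in; it is judged then, once.
The state is a dict: "clock": time; "joints": joint angles; "joint_velocities": joint speeds; "tau": joint torques, N m; "position": TCP position; "tool_rot": TCP orientation; "contact_force": force on the tool from outside, world axes, zero at the start; "torque": the same for the moment, N m; "grip_width": opening from 0.0 (shut) to 1.0 (fully open); "gripper_force": force on a finger pad.
Only numpy, scipy, OpenCV 4.12 (cv2) and the standard library are available. Lean on these libraries where they do the work, as an engineer would, in place of code of your own. Each camera call takes 0.05 s, during which the arm holds its last target. There are 200 camera calls.

TASK

The round insert is stuck flush in the drilling jig. Take the C-shaped hook by its handle, feel with its prong for the access hole under the jig and poke the insert up until it stands well proud, about 2 cm; then stand the hook back on the bench clear of the jig, draw the insert out and stand it upright in the empty half of the tray. Leave the other things on the bench where they are.

Things in the scene. Friction and masses are not known exactly. Their poses are not given: they have to be found in the camera images.
- jig: Drilling jig fixed to the bench: dark hardwood bridge, 70 mm in its x by 160 mm in its y, top 104 mm high, on two light wood legs (inner faces at y = +-54 mm, a low 8 mm metal foot outside each, out to y = +-116 mm). The tunnel between the legs runs right through along x; one end (-x) faces the robot. Origin on the bench under the jig's middle, on the axis of the insert's recess; z up.
- jig_under (a point): Jig's underside at the recess axis, 62 mm above the bench: the face of an 8 mm metal strip (66 x 82 mm) under the bridge, on which the insert rests. The strip has one 15 mm round access hole up to the insert, at jig x = 0 but anywhere from y = -9 to +9 mm: not reported, unseen from above, to be felt for. Off the hole the prong stops at the strip; in it, it goes 8 mm further.
- insert_c (a point): Centre (half-way up) of the plain solid round aluminium insert, 34 mm diameter, 34 mm high, 60 to 120 g, z along its axis. At the start it sits in the jig's recess, its top flush with the jig's top. Spring friction pads 3 to 11 mm below the top hold it: some 4 to 15 N move it and it stays where it is left, up to about 22 mm proud.
- hook_grip (a point): Centre of the hook's wooden handle, 24 x 24 x 50 mm (x, y, height), 151 mm above the hook's underside. The hook is a loose C-shaped steel tool, 0.4 kg, standing on its flat foot; z up, x from its upright spine to its prong. A top arm (underside 112 mm, top 126 mm above the hook's underside) carries the handle straight above the prong; the jig's bridge fits in the C between prong and arm.
- hook_tip (a point): Top of the hook's prong, on its axis, 103 mm straight below hook_grip, 48 mm above the hook's underside; same axes. The prong is 10 mm in diameter, round-ended, and rises from the foot (104 x 44 x 12 mm, from 64 mm behind to 40 mm ahead of the prong's axis). The spine (14 mm thick, 20 mm wide) stands at x = -64 to -50 mm from the prong's axis.
- tray_free (a point): Middle of the floor of the empty half of the low grey plastic tray, 5 mm above the bench; axes as the tray's, z up. The tray is fixed, 100 mm (x) by 185 mm (y), walls 5 mm thick and 18 mm high, with a wall between its two halves, each about 90 by 85 mm inside. The empty half is the tray's +y half; a smaller insert stands in the other.
- spare: Bystander: the smaller round steel insert, 24 mm diameter, 22 mm high, standing in the taken half of the tray; origin at its underside. Leave alone.
- offcut: Bystander: a dark wood offcut 50 x 110 x 30 mm; origin at its underside. Leave alone.
- glue: Bystander: a white glue bottle, 52 mm diameter, 130 mm high; origin at its underside. Leave alone.
- driver: Bystander: a screwdriver lying on the bench; origin at its underside. Leave alone.
- mallet: Bystander: a hammer lying on the bench; origin at its underside. Leave alone.
- tape: Bystander: a black tape measure 65 x 36 x 60 mm; origin at its underside. Leave alone.
- screws: Bystander: a glass cup, 70 mm diameter, 60 mm high; origin at its underside. Leave alone.
Things that resemble listed ones, but are neither listed nor needed, are in the scene too. Leave any orange, pink or purple look-alike of the jig alone.

How it is judged:
By the outcome, as a careful person would: the job done as asked, in the order asked, and still so for the second after the job is handed in, with the robot touching nothing.
It also fails if it takes over 72 s, if anything falls off the work surface, if the arm or the gripper's body presses on something with over 40 N, if the wrist force passes 120 N, or if a joint passes its speed limit or range.

## Working session

There is one attempt and no reset: what is moved stays moved. The work goes in short steps, Python scripts to look and compute and a shell command to move; the robot and the scene stay as the last step left them, time stands still between calls to the robot, and variables do not carry over. Pictures are saved under pics/ and viewed, at most 13 in all, crops included, and the job is handed in when it is done.

```bash
ls; mkdir -p pics
python3 - <<'E'
from plant import *
import cv2,numpy as np
for n in ["scene","top"]:
    im=get_image(n); cv2.imwrite(f"pics/{n}0.png",im)
    p=camera_params(n); print(n,p["fov_y"],p["cx"],p["cy"],np.round(p["camera_from_world"],3).tolist())
s=get_state(); print(s)
E
```

```text
pics
scene 57.34200193232623 316.7812099098739 201.7886155335265 [[0.535, 0.845, 0.017, -0.351], [0.526, -0.318, -0.789, -0.142], [-0.661, 0.431, -0.615, 1.474], [0.0, 0.0, 0.0, 1.0]]
top 53.688848610692006 318.0052155589405 202.06907012490797 [[0.007, -1.0, 0.012, 0.068], [-0.997, -0.007, -0.075, 0.528], [0.075, -0.012, -0.997, 1.131], [0.0, 0.0, 0.0, 1.0]]
{'clock': 0.1, 'joints': array([ 1.17460025e+00,  1.31084776e-01,  1.48916604e+00,  4.38854550e-05,
        1.52302299e+00, -8.53920496e-02]), 'joint_velocities': array([ 0.00175117, -0.00190527, -0.00287744,  0.00011833, -0.00084958,
        0.00094954]), 'tau': array([-3.15934394e-04, -5.61337888e+01, -4.93095946e+01,  7.68787600e-02,
        2.90755142e-02, -4.99739667e-05]), 'position': array([0.18325169, 0.57078512, 0.21769526]), 'tool_rot': array([[-9.52087270e-01,  3.05825693e-01, -6.89217783e-04],
       [ 3.05826413e-01,  9.52086053e-01, -1.53400972e-03],
       [ 1.87055052e-04, -1.67129213e-03, -9.99998586e-01]]), 'contact_force': array([-0.50296082, -0.23253097,  0.02806331]), 'torque': array([0.03115115, 0.06554839, 0.00625735]), 'gripper_force': 0.0, 'grip_width': 0.9985157179306603}
```

View pics/scene0.png

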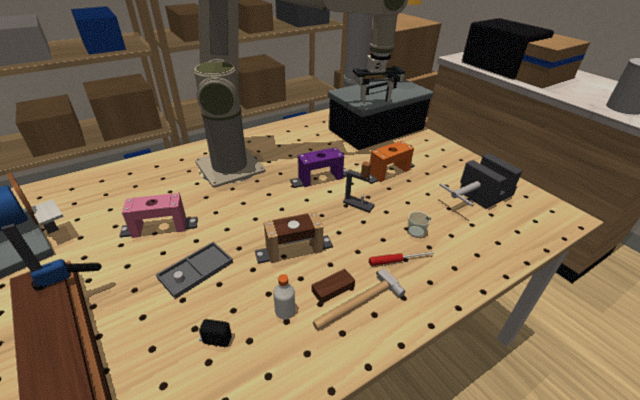

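View pics/top0.png

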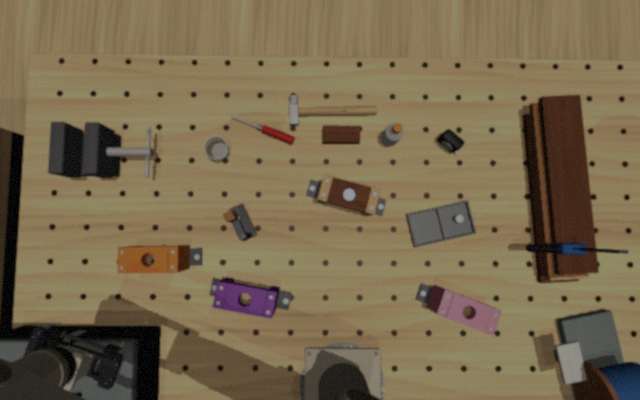

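The scene view shows the brown jig at (293,235), hook at (357,190) and tray at (195,268). In the top view the insert is at (349,195), the hook at (240,222), and the empty tray half at about (426,226). I'll zoom in for pixel measurements.

Run:
```python
import cv2,numpy as np
t=cv2.imread("pics/top0.png"); s=cv2.imread("pics/scene0.png")
R=lambda a,k:cv2.resize(a,None,fx=k,fy=k,interpolation=cv2.INTER_CUBIC)
def grid(a,x0,y0,k):
    for x in range((x0+9)//10*10,x0+a.shape[1]//k,10):
        cv2.line(a,((x-x0)*k,0),((x-x0)*k,4 if x%50 else 12),(0,255,255),1)
    for y in range((y0+9)//10*10,y0+a.shape[0]//k,10):
        cv2.line(a,(0,(y-y0)*k),(4 if y%50 else 12,(y-y0)*k),(0,255,255),1)
    return a
A=grid(R(t[175:255,300:490],4),300,175,4)   #760x320
B=grid(R(t[195:250,210:270],5),210,195,5) #300x275
C=grid(R(s[160:215,330:385],5),330,160,5) #275x275
out=np.zeros((600,800,3),np.uint8); out[:320,:760]=A; out[322:597,:300]=B; out[322:597,305:580]=C
cv2.imwrite("pics/crop0.png",out)
```

```text
(no output)
```

View pics/crop0.png

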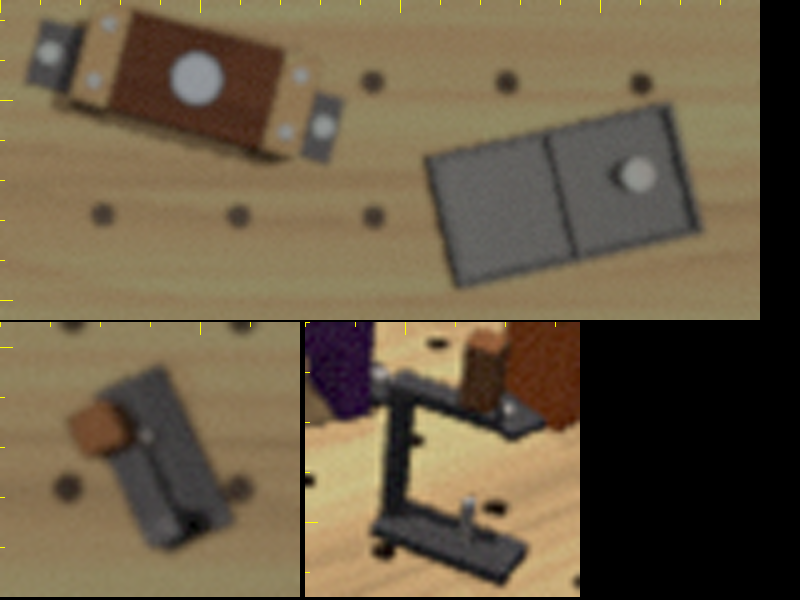

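The crop gives the insert top at (349.2,194.5), tray corners, jig screws, and the hook's handle top (≈(229,216)), prong tip (≈(239,218)) and foot corners. Now I'll compute the poses.

```bash
cat > h.py <<'E'
from plant import *
import cv2,numpy as np
def K(p): f=200/np.tan(np.radians(p["fov_y"])/2); return f
def bp(p,u,v,z):
    T=np.array(p["camera_from_world"]);R,t=T[:3,:3],T[:3,3]
    d=np.array([u-p["cx"],v-p["cy"]]); f=K(p)
    if p.get("fish"):
        r=np.hypot(*d); a=r/f; c=np.array([d[0]/r*np.sin(a),d[1]/r*np.sin(a),np.cos(a)])
    else: c=np.array([d[0]/f,d[1]/f,1])
    C=-R.T@t; w=R.T@c
    return (C+w*(z-C[2])/w[2])[:2]
def proj(p,P):
    T=np.array(p["camera_from_world"]); c=T[:3,:3]@np.array(P)+T[:3,3]; f=K(p)
    if p.get("fish"):
        r=np.hypot(c[0],c[1]); a=np.arctan2(r,c[2]); return np.array([p["cx"]+f*a*c[0]/r,p["cy"]+f*a*c[1]/r])
    return np.array([p["cx"]+f*c[0]/c[2],p["cy"]+f*c[1]/c[2]])
E
python3 - <<'E'
from h import *
p=camera_params("top"); s=camera_params("scene")
A=lambda X,Y,z:bp(p,300+X/4-.375,175+Y/4-.375,z)
B=lambda X,Y,z:bp(p,210+X/5-.4,195+(Y-322)/5-.4,z)
C=lambda X,Y,z:bp(s,330+(X-305)/5-.4,160+(Y-322)/5-.4,z)
yaw=lambda d:np.degrees(np.arctan2(d[1],d[0]))
np.set_printoptions(precision=4,suppress=True)
print("ins",A(197,78,.104))
l=[A(109,23,.104),A(94,79,.104)];r=[A(301,76,.104),A(286,132,.104)]
d=(l[0]+l[1]-r[0]-r[1])/2; print("jig",(sum(l)+sum(r))/4,yaw(d)-90,yaw(l[0]-l[1]),yaw(r[0]-r[1]))
fl,fr=A(49,54,.012),A(323,127,.012);print("feet",(fl+fr)/2,yaw(fl-fr)-90,np.linalg.norm(fl-fr))
c=[A(427,156,.018),A(458,287,.018),A(671,104,.018),A(702,230,.018)]
print("tray",c,sum(c)/4,yaw(c[0]+c[1]-c[2]-c[3])-90)
print("spare",A(638,174,.022))
print("handle top",B(97,428,.176),"tip",B(146,436,.048))
q=[B(165,367,.012),B(232,522,.012),B(165,550,.012)]
print("foot",q,yaw(q[0]-q[1]),np.linalg.norm(q[0]-q[1]),np.linalg.norm(q[2]-q[1]))
print("scene tip",C(467,500,.048),"handle top",C(487,340,.176), "foot near",C(502,583,.012),C(527,548,.012))
E
```

```text
ins [ 0.5438 -0.0108]
jig [ 0.5442 -0.0111] -15.066094289459116 -14.607795538504618 -15.151180319919408
feet [ 0.5434 -0.0109] -14.545124425251089 0.2080166931702795
tray [array([ 0.4962, -0.1865]), array([ 0.4014, -0.208 ]), array([ 0.5356, -0.366 ]), array([ 0.4437, -0.3867])] [ 0.4692 -0.2868] 12.855548362520778
spare [ 0.484  -0.3392]
handle top [0.4801 0.2958] tip [0.4807 0.2953]
foot [array([0.5224, 0.2919]), array([0.4324, 0.2511]), array([0.4159, 0.2896])] 24.34782540248452 0.09883642771479348 0.041895994106662955
scene tip [0.4778 0.2956] handle top [0.4774 0.2971] foot near [0.5283 0.2904] [0.5073 0.3296]
```

Poses agree across cameras: the hook axis is at (0.480,0.2955) with yaw about 25°, the jig at (0.544,−0.011) with yaw −15°, and tray_free at about (0.459,−0.242) with yaw 13°. I'll move above the handle with the tool's y axis along the hook's x axis.

```bash
python3 -m handwheel '[[[-36.7,-17.1,0],[0,0,0.824]],[[-36.7,-17.1,0],[0,0,0.824]],[[-36.7,-17.1,0],[0,0,0.824]],[[-36.7,-17.1,0],[0,0,0.824]],[[-36.7,-17.1,0],[0,0,0.824]],[[-36.7,-17.1,0],[0,0,0.824]],[[-36.7,-17.1,0],[0,0,0.824]],[[-36.7,-17.1,0],[0,0,0.824]],[[-36.7,-17.1,0],[0,0,0.824]],[[-36.7,-17.1,0],[0,0,0.824]]]' 1
cat > st.py <<'E'
from h import *
import sys
np.set_printoptions(precision=4,suppress=True)
def show(axis=True):
    s=get_state();R=np.array(s["tool_rot"])
    print("t",s["clock"],"p",s["position"],"yawY",np.degrees(np.arctan2(R[1,1],R[0,1])),"z",R[:,2],"F",s["contact_force"],"w",s["grip_width"],s["gripper_force"])
    return np.array(s["position"]),R
def shift(target,yawY=None):
    p,R=show(); d=R.T@(np.array(target)-p)*100
    y=np.degrees(np.arctan2(R[1,1],R[0,1])); print("shift cm",d,"turn z",None if yawY is None else np.radians((y-yawY+180)%360-180))
E
python3 - <<'E'
from st import *
shift([.480,.2955,.134],25)
p=camera_params("wrist");p["fish"]=1
cv2.imwrite("pics/w1.png",get_image("wrist"))
print(p["fov_y"],proj(p,[.48,.2955,.176]),proj(p,[.48,.2955,.048]))
E
```

```text
clock: 0.93
position: [0.4824, 0.2933, 0.2182]
tool_rot: [[-0.421, 0.907, -0.0], [0.907, 0.421, -0.001], [-0.001, -0.0, -1.0]]
contact_force: [-0.0, 1.3, 0.6]
grip_width: 1.0
gripper_force: 0.0
t 0.9333 p [0.4824 0.2933 0.2182] yawY 24.893490152966972 z [-0.     -0.0009 -1.    ] F [-0.0458  1.2962  0.5951] w 1.0001955250271022 0.0
shift cm [ 0.3053 -0.1281  8.422 ] turn z -0.0018589475165220327
65.70646984690485 [318.5152 214.4672] [319.3761 180.5722]
```

View pics/w1.png

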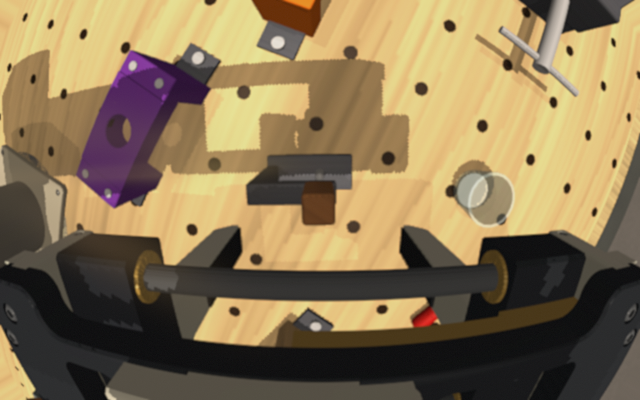

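The wrist view shows the handle top at about (319,209), between the fingers and square to them. I'll descend from the commanded pose and grip.

```bash
python3 -m handwheel '[[[0,0,2.5],[0,0,0]],[[0,0,5],[0,0,0]],[[0,0,7.2],[0,0,0]],[[0,0,8.3],[0,0,0]],[[0,0,8.3],[0,0,0]]]' 1 && python3 -m handwheel '[[[0,0,0],[0,0,0]],[[0,0,0],[0,0,0]],[[0,0,0],[0,0,0]],[[0,0,0],[0,0,0]],[[0,0,0],[0,0,0]],[[0,0,0],[0,0,0]]]' 0 50; python3 -c "
from st import *
show()"
```

```text
clock: 1.4
position: [0.4782, 0.2952, 0.1319]
tool_rot: [[-0.422, 0.906, -0.006], [0.906, 0.422, -0.003], [-0.0, -0.006, -1.0]]
contact_force: [-0.5, -0.4, -0.8]
grip_width: 1.0
gripper_force: 0.0
clock: 1.9
position: [0.4809, 0.2965, 0.1364]
tool_rot: [[-0.422, 0.906, 0.001], [0.906, 0.422, 0.001], [0.0, 0.001, -1.0]]
contact_force: [-0.8, -0.1, 0.0]
grip_width: 0.62
gripper_force: 0.0
t 1.9 p [0.4809 0.2965 0.1364] yawY 24.98509538987164 z [ 0.001   0.0005 -1.    ] F [-0.7628 -0.0999  0.0323] w 0.6197949555102353 0.0
```

```bash
python3 -m handwheel '[[[0,0,0],[0,0,0]],[[0,0,0],[0,0,0]],[[0,0,0],[0,0,0]],[[0,0,0],[0,0,0]],[[0,0,0],[0,0,0]],[[0,0,0],[0,0,0]],[[0,0,0],[0,0,0]],[[0,0,0],[0,0,0]]]' 0 50; python3 -c "
from st import *
show()"
```

```text
clock: 2.57
position: [0.4804, 0.2961, 0.1354]
tool_rot: [[-0.422, 0.906, -0.0], [0.906, 0.422, -0.0], [-0.0, -0.001, -1.0]]
contact_force: [-1.0, -0.5, 0.2]
grip_width: 0.258
gripper_force: 49.9
t 2.5667 p [0.4804 0.2961 0.1354] yawY 24.984518779427567 z [-0.0005 -0.0003 -1.    ] F [-1.0245 -0.4825  0.1675] w 0.25791735290691703 49.942232966423035
```

```bash
python3 -m handwheel '[[[0,0,-2],[0,0,0]],[[0,0,-5],[0,0,0]],[[-1.5,-1.2,-5],[0,0,0.05]],[[-4.5,-3.5,-5],[0,0,0.15]],[[-8,-6.2,-5],[0,0,0.26]],[[-11.6,-9,-5],[0,0,0.37]],[[-15.2,-11.8,-5],[0,0,0.48]],[[-18.8,-14.6,-5],[0,0,0.59]],[[-21.2,-16.5,-5],[0,0,0.67]],[[-22.1,-17.1,-5],[0,0,0.698]]]' && python3 -m handwheel '[[[0,0,0],[0,0,0]],[[0,0,1.5],[0,0,0]],[[0,0,3],[0,0,0]],[[0,0,4.2],[0,0,0]],[[0,0,4.2],[0,0,0]],[[0,0,4.2],[0,0,0]],[[0,0,4.2],[0,0,0]]]'
python3 - <<'E'
from st import *
shift([.544,-.011,.1424],-15)
cv2.imwrite("pics/s2.png",get_image("scene")); cv2.imwrite("pics/t2.png",get_image("top"))
a=cv2.imread("pics/s2.png")[130:290,200:400]
cv2.imwrite("pics/c2.png",cv2.resize(a,None,fx=3.75,fy=3.75,interpolation=cv2.INTER_CUBIC))
E
```

```text
clock: 3.4
position: [0.4173, 0.0195, 0.1851]
tool_rot: [[0.266, 0.964, -0.001], [0.964, -0.266, -0.002], [-0.002, -0.0, -1.0]]
contact_force: [0.4, 1.1, -4.3]
grip_width: 0.255
gripper_force: 50.0
clock: 3.98
position: [0.4192, 0.0241, 0.1441]
tool_rot: [[0.258, 0.966, 0.0], [0.966, -0.258, 0.0], [0.0, 0.0, -1.0]]
contact_force: [-0.4, 0.4, -4.0]
grip_width: 0.254
gripper_force: 50.0
t 3.9833 p [0.4192 0.0241 0.1441] yawY -14.958762163952414 z [ 0.0002  0.0001 -1.    ] F [-0.4017  0.4479 -3.9763] w 0.2540084193416542 49.99757766723633
shift cm [-0.1722 12.9647  0.1712] turn z 0.0007197360154277253
```

View pics/c2.png

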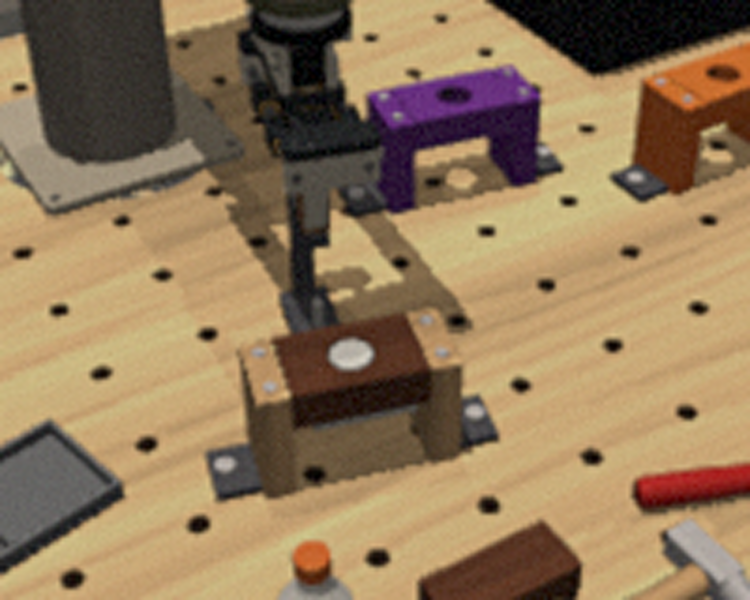

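The crop shows the hook hanging at the robot-side end of the jig's tunnel, aligned with it. I'll feed it in along tool +y.

```bash
python3 -m handwheel '[[[-0.17,1,0.1],[0,0,0]],[[-0.17,2.5,0.1],[0,0,0]],[[-0.17,4.1,0.1],[0,0,0]],[[-0.17,5.7,0.1],[0,0,0]],[[-0.17,7.3,0.1],[0,0,0]],[[-0.17,8.9,0.1],[0,0,0]],[[-0.17,10.5,0.1],[0,0,0]],[[-0.17,12,0.1],[0,0,0]],[[-0.17,12.97,0.1],[0,0,0]],[[-0.17,12.97,0.1],[0,0,0]]]'; python3 -m handwheel '[[[0,0,0],[0,0,0]],[[0,0,0],[0,0,0]],[[0,0,0],[0,0,0]]]'>/dev/null;python3 - <<'E'
from st import *
shift([.544,-.011,.1424],-15)
E
```

```text
clock: 4.92
position: [0.5458, -0.012, 0.1435]
tool_rot: [[0.259, 0.966, 0.002], [0.966, -0.259, -0.0], [0.0, 0.002, -1.0]]
contact_force: [0.4, -0.4, -2.6]
grip_width: 0.256
gripper_force: 50.0
t 5.1667 p [ 0.5433 -0.0113  0.1427] yawY -14.994659978044062 z [-0.0002  0.0001 -1.    ] F [-0.3823  0.1435 -3.2311] w 0.25600753319810904 49.99747037887573
shift cm [0.0462 0.0638 0.033 ] turn z 9.320096525977916e-05
```

```bash
python3 -m handwheel '[[[0,0.06,-0.3],[0,0,0]],[[0,0.06,-0.6],[0,0,0]],[[0,0.06,-0.8],[0,0,0]],[[0,0.06,-0.9],[0,0,0]],[[0,0.06,-0.9],[0,0,0]],[[0,0.06,-0.9],[0,0,0]]]'; python3 -c "
from st import *
shift([.544,-.011,.1424],-15)"
```

```text
clock: 5.67
position: [0.5443, -0.0116, 0.1517]
tool_rot: [[0.259, 0.966, 0.0], [0.966, -0.259, 0.0], [0.0, 0.0, -1.0]]
contact_force: [-0.2, -0.1, -3.4]
grip_width: 0.254
gripper_force: 50.0
t 5.6667 p [ 0.5443 -0.0116  0.1517] yawY -15.003933674540809 z [ 0.      0.0001 -1.    ] F [-0.2135 -0.0946 -3.3675] w 0.253759226629218 49.99747931957245
shift cm [ 0.0464 -0.042   0.9307] turn z -6.865557243889923e-05
```

```bash
python3 -m handwheel '[[[0,0,-0.15],[0,0,0]],[[0,0,-0.3],[0,0,0]],[[0,0,-0.3],[0,0,0]],[[0,0,-0.3],[0,0,0]]]'; python3 -c "
from st import *
show()"
```

```text
clock: 6.0
position: [0.5438, -0.0112, 0.1545]
tool_rot: [[0.259, 0.966, -0.001], [0.966, -0.259, 0.001], [0.001, -0.001, -1.0]]
contact_force: [-3.6, 3.5, -3.7]
grip_width: 0.257
gripper_force: 50.0
t 6.0 p [ 0.5438 -0.0112  0.1545] yawY -15.001975240392888 z [-0.0013  0.0009 -1.    ] F [-3.6065  3.4662 -3.6562] w 0.2567125616260615 49.998382329940796
```

The prong is in the hole (h≈19 mm with no vertical push), but it bears on the rim. I'll relieve sideways along the reaction.

```bash
python3 -m handwheel '[[[0.1,-0.1,0],[0,0,0]],[[0.1,-0.1,0],[0,0,0]],[[0.1,-0.1,0],[0,0,0]]]' >/dev/null; python3 -c "
from st import *
show()"; python3 -m handwheel '[[[0.1,0,-0.1],[0,0,0]],[[0.1,0,-0.2],[0,0,0]],[[0.1,0,-0.2],[0,0,0]],[[0.1,0,-0.2],[0,0,0]]]'>/dev/null; python3 -c "
from st import *
show()"
```

```text
t 6.25 p [ 0.5437 -0.0106  0.1547] yawY -15.008137672586171 z [ 0.0003 -0.0003 -1.    ] F [-1.1361  1.7612 -4.0641] w 0.25757032452805795 49.997520446777344
t 6.5833 p [ 0.5443 -0.0097  0.157 ] yawY -15.014750999439322 z [ 0.0009 -0.0004 -1.    ] F [-0.7307  0.6555 -3.1537] w 0.2531833842114477 49.997509717941284
```

```bash
python3 -m handwheel '[[[0,0,-0.15],[0,0,0]],[[0,0,-0.3],[0,0,0]],[[0,0,-0.45],[0,0,0]],[[0,0,-0.6],[0,0,0]],[[0,0,-0.6],[0,0,0]]]' >/dev/null; python3 -c "
from st import *
show()"
```

```text
t 7.0 p [ 0.544  -0.0095  0.1628] yawY -15.008777180822516 z [ 0.0002 -0.     -1.    ] F [-0.2453  0.0343 -5.8834] w 0.25611786698312183 49.99664068222046
```

```bash
python3 -m handwheel '[[[0,0,-0.15],[0,0,0]],[[0,0,-0.3],[0,0,0]],[[0,0,-0.45],[0,0,0]],[[0,0,-0.6],[0,0,0]],[[0,0,-0.6],[0,0,0]]]' >/dev/null
python3 - <<'E'
from st import *
show()
a=get_image("scene"); cv2.imwrite("pics/s3.png",a)
cv2.imwrite("pics/c3.png",cv2.resize(a[140:280,230:370],None,fx=4,fy=4,interpolation=cv2.INTER_CUBIC))
E
```

```text
t 7.4167 p [ 0.5441 -0.0095  0.1691] yawY -15.011229943445825 z [ 0.0006 -0.     -1.    ] F [-0.6332  0.3387 -5.9038] w 0.2544370289020397 49.99688923358917
```

View pics/c3.png

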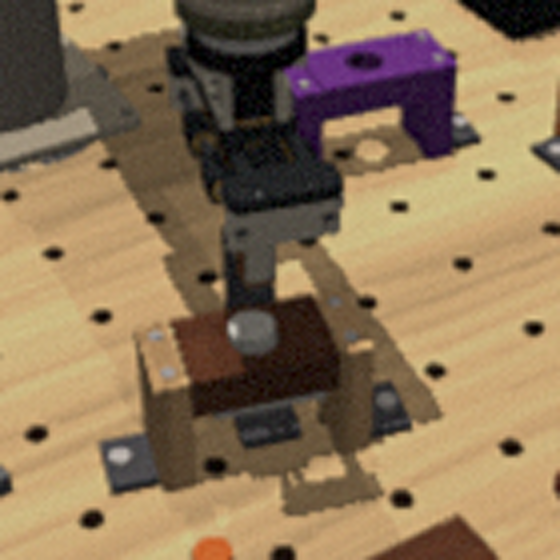

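The crop shows the insert rising at (253,330), about 1 cm proud, with the hook foot off the bench. I'll go on to 20 mm and check it in the image.

```bash
python3 -m handwheel '[[[0,0,-0.15],[0,0,0]],[[0,0,-0.3],[0,0,0]],[[0,0,-0.45],[0,0,0]],[[0,0,-0.6],[0,0,0]],[[0,0,-0.75],[0,0,0]],[[0,0,-0.85],[0,0,0]],[[0,0,-0.85],[0,0,0]],[[0,0,-0.85],[0,0,0]]]' >/dev/null
python3 - <<'E'
from st import *
show()
a=get_image("scene"); cv2.imwrite("pics/s4.png",a); p=camera_params("scene")
x0,y0,k=270,195,12
b=cv2.resize(a[y0:y0+50,x0:x0+60],None,fx=k,fy=k,interpolation=cv2.INTER_CUBIC)
t=np.linspace(0,2*np.pi,60)
for z,c in((.104,(255,0,0)),(.114,(0,255,255)),(.124,(0,255,0))):
    for q in t:
        u=proj(p,[.544+.017*np.cos(q),-.011+.017*np.sin(q),z]); cv2.circle(b,(int((u[0]-x0+.5)*k),int((u[1]-y0+.5)*k)),1,c,-1)
cv2.imwrite("pics/c4.png",b)
E
```

```text
t 8.1333 p [ 0.544  -0.0095  0.1774] yawY -15.007752697418109 z [ 0.0004 -0.     -1.    ] F [ 0.6124  0.6173 -6.0226] w 0.2565530401882794 49.99695360660553
```

View pics/c4.png

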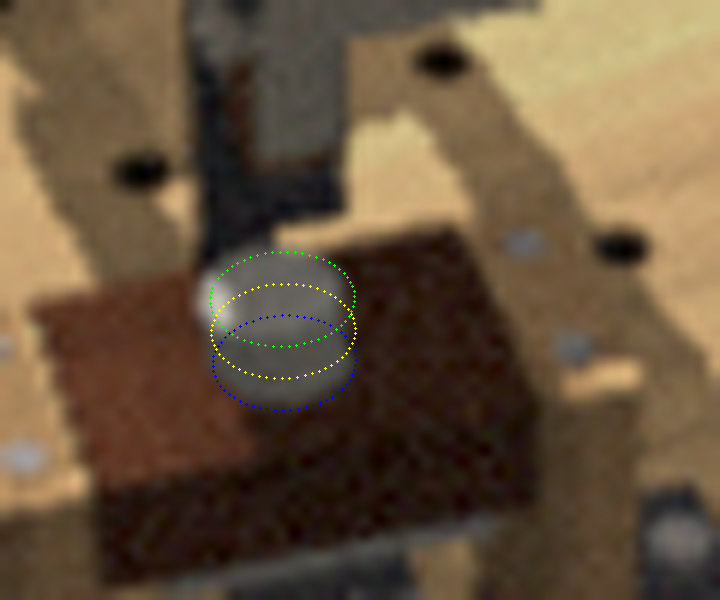

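The overlay's 124 mm ring (green) matches the insert's top, so it is about 20 mm proud. Now I'll lower the prong and back out.

```bash
python3 -m handwheel '[[[0,0,0.4],[0,0,0]],[[0,0,0.9],[0,0,0]],[[0,0,1.4],[0,0,0]],[[0,0,1.9],[0,0,0]],[[0,0,2.5],[0,0,0]],[[0,0,3.1],[0,0,0]],[[0,0,3.5],[0,0,0]],[[0,0,3.5],[0,0,0]],[[0,0,3.5],[0,0,0]]]' >/dev/null; python3 -c "
from st import *
show()"
```

```text
t 8.9333 p [ 0.5436 -0.0096  0.1417] yawY -15.014421829399845 z [-0.0009 -0.     -1.    ] F [ 0.1234 -0.9756 -3.3722] w 0.2571428038529775 49.99755263328552
```

```bash
python3 -m handwheel '[[[0,-1,0],[0,0,0]],[[0,-2.5,0],[0,0,0]],[[0,-4.3,0],[0,0,0]],[[0,-6.2,0],[0,0,0]],[[0,-8.1,0],[0,0,0]],[[0,-10,0],[0,0,0]],[[0,-11.9,0],[0,0,0]],[[0,-13,0],[0,0,0]],[[0,-13,0],[0,0,0]]]' >/dev/null; python3 -c "
from st import *
shift([.480,.2955,.1354],25)"
```

```text
t 9.6833 p [0.4168 0.0246 0.1422] yawY -14.981589191260527 z [-0.0005  0.0001 -1.    ] F [ 0.6415 -0.7096 -4.6707] w 0.2539150592780216 49.99742567539215
shift cm [27.8027 -0.8949  0.6764] turn z -0.697810371567273
```

```bash
python3 -m handwheel '[[[0,0,-2],[0,0,0]],[[1.5,0,-4],[0,0,-0.04]],[[4.5,-0.2,-4],[0,0,-0.12]],[[8.3,-0.3,-4],[0,0,-0.21]],[[12.1,-0.4,-4],[0,0,-0.31]],[[15.9,-0.5,-4],[0,0,-0.41]],[[19.7,-0.6,-4],[0,0,-0.5]],[[23.5,-0.8,-4],[0,0,-0.6]],[[26.5,-0.9,-4],[0,0,-0.67]],[[27.8,-0.9,-4],[0,0,-0.698]]]' >/dev/null; python3 -m handwheel '[[[0,0,1],[0,0,0]],[[0,0,2.2],[0,0,0]],[[0,0,3.3],[0,0,0]],[[0,0,4],[0,0,0]],[[0,0,4.2],[0,0,0]],[[0,0,4.4],[0,0,0]],[[0,0,4.4],[0,0,0]],[[0,0,4.4],[0,0,0]]]' >/dev/null; python3 -c "
from st import *
shift([.480,.2955,.1354],25)"
```

```text
t 11.1833 p [0.482  0.2948 0.1387] yawY 24.944111225911573 z [ 0.0008  0.0003 -1.    ] F [ 0.3857  1.0597 -3.7622] w 0.253207383868986 49.99886691570282
shift cm [ 0.1528 -0.1521  0.331 ] turn z -0.0009754431227463992
```

```bash
python3 -m handwheel '[[[0,0,0.1],[0,0,0]],[[0,0,0.2],[0,0,0]],[[0,0,0.3],[0,0,0]],[[0,0,0.36],[0,0,0]],[[0,0,0.36],[0,0,0]],[[0,0,0.36],[0,0,0]]]' >/dev/null; python3 -c "
from st import *
show()"
```

```text
t 11.6833 p [0.4821 0.2952 0.1356] yawY 24.982726161028587 z [ 0.0012  0.0004 -1.    ] F [-1.4629 -1.1225  6.264 ] w 0.25253209264165705 50.00345170497894
```

The hook stands on the bench. Release and rise.

```bash
python3 -m handwheel '[[[0,0,-0.03],[0,0,0]],[[0,0,-0.03],[0,0,0]],[[0,0,-0.03],[0,0,0]],[[0,0,-0.03],[0,0,0]],[[0,0,-0.03],[0,0,0]],[[0,0,-0.03],[0,0,0]],[[0,0,-0.03],[0,0,0]]]' 1 >/dev/null; python3 -m handwheel '[[[0,0,-1],[0,0,0]],[[0,0,-3],[0,0,0]],[[0,0,-6],[0,0,0]],[[0,0,-9.5],[0,0,0]],[[0,0,-9.5],[0,0,0]]]' 1 >/dev/null
python3 - <<'E'
from st import *
shift([.544,-.011,.230],-15)
cv2.imwrite("pics/s5.png",get_image("scene")); a=get_image("top");cv2.imwrite("pics/t5.png",a)
b=np.hstack([cv2.resize(cv2.imread("pics/s5.png")[150:280,240:400],(400,325)),cv2.resize(a[160:265,200:330],(400,323))[:325].copy() if 0 else cv2.resize(a[160:265,200:330],(400,325))])
cv2.imwrite("pics/c5.png",b)
E
```

```text
t 12.6833 p [0.4848 0.2966 0.239 ] yawY 24.985474226690222 z [ 0.0105  0.0052 -0.9999] F [ 0.308  -1.1173  1.5412] w 0.9975948946384667 0.0
shift cm [-30.3838  -7.6321   0.7974] turn z 0.697878178227078
```

View pics/c5.png

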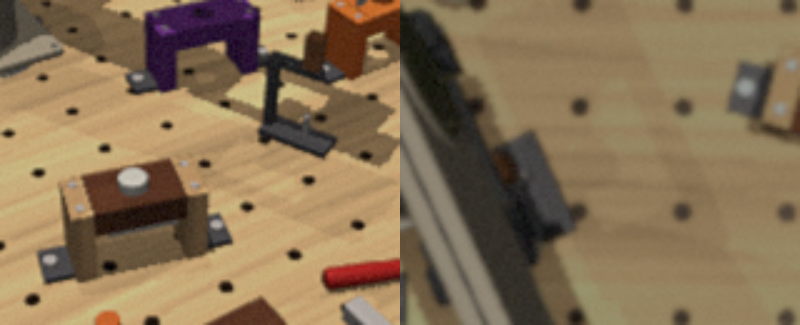

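The hook stands back in its place. The insert at (133,180) is still proud, but I want to check by how much.

Run:
```python
from st import *
a=cv2.imread("pics/s5.png"); p=camera_params("scene")
x0,y0,k=270,195,12
b=cv2.resize(a[y0:y0+45,x0:x0+55],None,fx=k,fy=k,interpolation=cv2.INTER_CUBIC)
t=np.linspace(0,2*np.pi,60)
for z,c in((.104,(255,0,0)),(.114,(0,255,255)),(.124,(0,255,0))):
    for q in t:
        u=proj(p,[.544+.017*np.cos(q),-.011+.017*np.sin(q),z]); cv2.circle(b,(int((u[0]-x0+.5)*k),int((u[1]-y0+.5)*k)),1,c,-1)
cv2.imwrite("pics/c6.png",b)
```

```text
(no output)
```

View pics/c6.png

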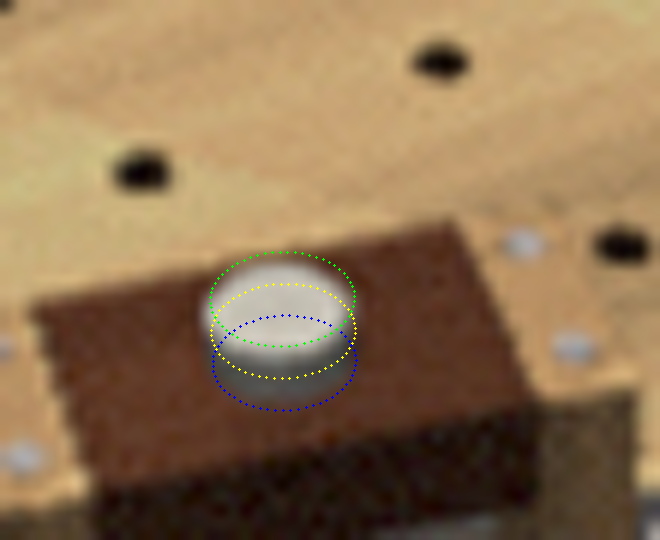

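Run:
```python
from st import *
def cen(f,n):
    a=cv2.imread(f).astype(float)
    x0,x1,y0,y1=(280,306,210,232) if n=="scene" else (340,358,184,204)
    w=np.clip(a[y0:y1,x0:x1].min(2)-110,0,40); ys,xs=np.mgrid[y0:y1,x0:x1]
    return np.array([(w*xs).sum(),(w*ys).sum()])/w.sum(), w.sum()/40
for n in("scene","top"):
    p=camera_params(n)
    for f in([ "scene0","s5"] if n=="scene" else ["top0","t5"]):
        print(f,cen(f"pics/{f}.png",n))
    for z in(.104,.114,.119,.124): print(z,proj(p,[.5438,-.0108,z]))
```

```text
scene0 (array([292.0003, 220.1417]), np.float64(98.775))
s5 (array([291.2722, 218.2127]), np.float64(97.8))
0.104 [293.2423 224.6353]
0.114 [293.1615 221.9951]
0.119 [293.1208 220.6632]
0.124 [293.0799 219.3234]
top0 (array([348.7052, 194.1755]), np.float64(80.05))
t5 (array([349.4459, 193.7081]), np.float64(101.15))
0.104 [348.8782 194.1227]
0.114 [349.2141 193.7686]
0.119 [349.3844 193.5891]
0.124 [349.5563 193.4079]
```

Run:
```python
from st import *
for f in("scene0","s5"):
    a=cv2.imread(f"pics/{f}.png").min(2)[208:235,278:310]
    for th in(120,140,160):
        n,l,st,c=cv2.connectedComponentsWithStats((a>th).astype(np.uint8))
        print(f,th,[(st[i].tolist(),(c[i]+[278,208]).round(2)) for i in range(1,n) if st[i,4]>25])
```

```text
scene0 120 [([0, 0, 21, 9, 85], array([286.94, 210.89])), ([10, 12, 11, 8, 67], array([292.94, 223.97]))]
scene0 140 [([10, 13, 11, 7, 64], array([292.95, 223.95]))]
scene0 160 [([10, 13, 11, 7, 59], array([293.12, 223.98]))]
s5 120 [([0, 0, 16, 9, 64], array([284.44, 211.86])), ([9, 9, 12, 8, 74], array([292.7 , 220.51]))]
s5 140 [([9, 9, 12, 8, 66], array([292.5 , 220.39]))]
s5 160 [([10, 9, 10, 7, 55], array([292.65, 220.51]))]
```

The insert reads about 13 mm proud, less than the 20 mm while the prong held it. I'll check whether it is still sinking.

```bash
python3 -m handwheel '[[[0,0,0],[0,0,0]],[[0,0,0],[0,0,0]],[[0,0,0],[0,0,0]],[[0,0,0],[0,0,0]],[[0,0,0],[0,0,0]],[[0,0,0],[0,0,0]]]'>/dev/null
python3 - <<'E'
from st import *
show()
for i in range(5):
    f=f"s6{i}"; a=get_image("scene"); cv2.imwrite(f"pics/{f}.png",a); a=a.min(2)[208:235,278:310]
    for th in(140,):
        n,l,st,c=cv2.connectedComponentsWithStats((a>th).astype(np.uint8))
        print(f,th,[(st[i].tolist(),(c[i]+[278,208]).round(2)) for i in range(1,n) if st[i,4]>25])
# edge-based: column-profile of top edge and lower edge for flush/s4/s5
for f in("scene0","s2","s3","s4","s5","s64"):
    a=cv2.imread(f"pics/{f}.png").mean(2); print(f,a[210:236,291:296].mean(1).astype(int).tolist())
E
```

```text
t 13.2833 p [0.4814 0.2949 0.2293] yawY 24.983664839424726 z [-0.0008 -0.0004 -1.    ] F [-0.0912  0.6354  0.0296] w 1.0022352764078424 0.0
s60 140 [([9, 9, 12, 8, 66], array([292.5 , 220.39]))]
s61 140 [([9, 9, 12, 8, 65], array([292.51, 220.34]))]
s62 140 [([9, 9, 12, 8, 66], array([292.5 , 220.39]))]
s63 140 [([9, 9, 12, 8, 65], array([292.49, 220.34]))]
s64 140 [([9, 9, 12, 8, 66], array([292.5 , 220.39]))]
scene0 [165, 164, 160, 161, 164, 148, 93, 56, 52, 55, 112, 175, 190, 188, 186, 191, 195, 184, 114, 57, 53, 54, 43, 29, 19, 22]
s2 [101, 95, 90, 87, 85, 80, 64, 53, 48, 52, 104, 165, 177, 174, 172, 183, 195, 186, 117, 57, 53, 54, 46, 26, 20, 24]
s3 [57, 39, 35, 29, 27, 27, 28, 53, 90, 98, 97, 96, 99, 99, 96, 81, 77, 76, 56, 29, 25, 27, 26, 22, 19, 22]
s4 [31, 30, 26, 47, 104, 106, 98, 97, 97, 97, 99, 101, 94, 80, 76, 76, 75, 76, 56, 29, 26, 30, 29, 20, 18, 22]
s5 [163, 164, 160, 160, 162, 145, 98, 159, 190, 189, 187, 188, 194, 195, 141, 90, 78, 79, 67, 57, 53, 56, 45, 25, 19, 19]
s64 [163, 164, 161, 160, 163, 146, 97, 160, 189, 188, 186, 187, 193, 194, 141, 85, 79, 80, 68, 57, 54, 53, 48, 27, 20, 22]
```

It is stable now at about 13 mm. The cause: on withdrawal I carried the hook too low, so its top arm (underside 112 mm + lift) pressed the insert down. I'll poke again and withdraw with 13 mm of lift, which clears both prong and arm. First, re-grip the hook.

```bash
python3 -m handwheel '[[[0,0,2.5],[0,0,0]],[[0,0,5.5],[0,0,0]],[[0,0,8],[0,0,0]],[[0,0,9.35],[0,0,0]],[[0,0,9.35],[0,0,0]]]' 0.8 >/dev/null; python3 -m handwheel '[[[0,0,0],[0,0,0]],[[0,0,0],[0,0,0]],[[0,0,0],[0,0,0]],[[0,0,0],[0,0,0]],[[0,0,0],[0,0,0]],[[0,0,0],[0,0,0]],[[0,0,0],[0,0,0]],[[0,0,0],[0,0,0]],[[0,0,0],[0,0,0]],[[0,0,0],[0,0,0]]]' 0 50 >/dev/null
python3 - <<'E'
from st import *
show()
z=[]
for i in range(6): get_image("top"); z.append(get_state()["position"])
print(np.mean(z,0),np.std(z,0))
shift([.4183,.0242,.185],-15)
E
```

```text
t 14.7833 p [0.4817 0.295  0.1364] yawY 24.981879607968757 z [ 0.0002  0.     -1.    ] F [ 0.6484  0.3946 -0.0103] w 0.2584341916898627 49.99913156032562
[0.4817 0.295  0.1364] [0. 0. 0.]
t 15.0833 p [0.4817 0.295  0.1364] yawY 24.982010830822308 z [ 0.0002  0.0001 -1.    ] F [1.2249 1.2921 0.4897] w 0.25500568974574234 49.998804330825806
shift cm [-21.871  -17.1862  -4.8644] turn z 0.6978177305658827
```

```bash
python3 -m handwheel '[[[0,0,-2],[0,0,0]],[[0,0,-4.9],[0,0,0]],[[-1.5,-1.2,-4.9],[0,0,0.05]],[[-4.5,-3.5,-4.9],[0,0,0.15]],[[-8,-6.2,-4.9],[0,0,0.26]],[[-11.6,-9,-4.9],[0,0,0.37]],[[-15.2,-11.8,-4.9],[0,0,0.48]],[[-18.8,-14.6,-4.9],[0,0,0.59]],[[-21.2,-16.5,-4.9],[0,0,0.67]],[[-21.9,-17.2,-4.9],[0,0,0.698]]]' >/dev/null; python3 -m handwheel '[[[0,0,0],[0,0,0]],[[0,0,1.5],[0,0,0]],[[0,0,3],[0,0,0]],[[0,0,3.9],[0,0,0]],[[0,0,3.9],[0,0,0]],[[0,0,3.9],[0,0,0]],[[0,0,3.9],[0,0,0]],[[0,0,3.9],[0,0,0]]]'>/dev/null; python3 -c "
from st import *
shift([.544,-.0095,.1464],-15)"
```

```text
t 16.5833 p [0.4188 0.0241 0.1473] yawY -14.9763530044879 z [ 0.0013 -0.     -1.    ] F [-0.1131  0.5349 -3.2976] w 0.2535738204644748 49.9951297044754
shift cm [-0.012  12.9585  0.1024] turn z 0.00041271792989063286
```

```bash
python3 -m handwheel '[[[0,1,0.1],[0,0,0]],[[0,2.5,0.1],[0,0,0]],[[0,4.1,0.1],[0,0,0]],[[0,5.7,0.1],[0,0,0]],[[0,7.3,0.1],[0,0,0]],[[0,8.9,0.1],[0,0,0]],[[0,10.5,0.1],[0,0,0]],[[0,12,0.1],[0,0,0]],[[0,12.95,0.1],[0,0,0]],[[0,12.95,0.1],[0,0,0]]]'>/dev/null; python3 -m handwheel '[[[0,0,0],[0,0,0]],[[0,0,0],[0,0,0]],[[0,0,0],[0,0,0]],[[0,0,0],[0,0,0]]]'>/dev/null;python3 -c "
from st import *
shift([.544,-.0095,.1774],-15)"
```

```text
t 17.75 p [ 0.5429 -0.0094  0.1455] yawY -14.993714606045389 z [ 0.  0. -1.] F [ 0.0493  0.2762 -3.3559] w 0.2598864107476435 49.995163679122925
shift cm [ 0.023   0.1091 -3.1916] turn z 0.00010970081929294437
```

```bash
python3 -m handwheel '[[[0,0.1,-0.3],[0,0,0]],[[0,0.1,-0.6],[0,0,0]],[[0,0.1,-0.9],[0,0,0]],[[0,0.1,-1.1],[0,0,0]],[[0,0.1,-1.1],[0,0,0]],[[0,0.1,-1.1],[0,0,0]]]'>/dev/null;python3 -c "
from st import *
shift([.544,-.0095,.1774],-15)"
```

```text
t 18.25 p [ 0.5441 -0.0094  0.1566] yawY -14.998268721865639 z [-0.0002  0.001  -1.    ] F [-3.9587  4.7781 -1.0545] w 0.25401311975992236 49.99664068222046
shift cm [-0.0153 -0.0075 -2.0753] turn z 3.0216503712574557e-05
```

```bash
python3 -m handwheel '[[[0.12,-0.12,0],[0,0,0]],[[0.12,-0.12,0],[0,0,0]],[[0.12,-0.12,0],[0,0,0]]]'>/dev/null;python3 -c "
from st import *
shift([.544,-.0095,.1774],-15)"
```

```text
t 18.5 p [ 0.5437 -0.0088  0.1564] yawY -15.013489294429148 z [ 0.0007 -0.0008 -1.    ] F [-0.5244  0.4303 -3.3551] w 0.25213516126192526 49.99544620513916
shift cm [-0.0579  0.052  -2.0956] turn z -0.00023543260155958542
```

Free now. Raise to h≈41 mm, which is about 19 mm proud.

```bash
python3 -m handwheel '[[[0,0,-0.2],[0,0,0]],[[0,0,-0.4],[0,0,0]],[[0,0,-0.7],[0,0,0]],[[0,0,-1],[0,0,0]],[[0,0,-1.3],[0,0,0]],[[0,0,-1.6],[0,0,0]],[[0,0,-1.9],[0,0,0]],[[0,0,-2.1],[0,0,0]],[[0,0,-2.1],[0,0,0]],[[0,0,-2.1],[0,0,0]]]'>/dev/null
python3 - <<'E'
from st import *
shift([.544,-.0095,.1494],-15)
a=get_image("scene"); cv2.imwrite("pics/s7.png",a)
print(a.mean(2)[210:236,291:296].mean(1).astype(int).tolist())
E
```

```text
t 19.3333 p [ 0.5434 -0.0085  0.1774] yawY -15.007773718481527 z [ 0. -0. -1.] F [ 0.6546  0.03   -4.7667] w 0.256376747280272 49.994813203811646
shift cm [-0.0843  0.083   2.8007] turn z -0.00013567698262584164
[34, 28, 24, 47, 106, 104, 99, 96, 95, 96, 99, 99, 97, 83, 74, 75, 76, 75, 53, 30, 23, 31, 33, 26, 22, 21]
```

```bash
python3 -m handwheel '[[[0,0,0.4],[0,0,0]],[[0,0,0.9],[0,0,0]],[[0,0,1.4],[0,0,0]],[[0,0,1.9],[0,0,0]],[[0,0,2.3],[0,0,0]],[[0,0,2.55],[0,0,0]],[[0,0,2.7],[0,0,0]],[[0,0,2.78],[0,0,0]],[[0,0,2.78],[0,0,0]],[[0,0,2.78],[0,0,0]]]'>/dev/null
python3 - <<'E'
from st import *
shift([.544,-.0095,.1494],-15)
E
```

```text
t 20.2167 p [ 0.5436 -0.0085  0.1498] yawY -15.010218323359354 z [ 0.0004 -0.     -1.    ] F [ 0.0781 -0.6109 -3.8689] w 0.2535955953639401 49.995229840278625
shift cm [-0.0852  0.0668  0.0377] turn z -0.00017834338665441565
```

```bash
python3 -m handwheel '[[[0,0,0.06],[0,0,0]],[[0,0,0.06],[0,0,0]],[[0,-0.3,0.06],[0,0,0]],[[0,-0.6,0.06],[0,0,0]],[[0,-0.9,0.06],[0,0,0]],[[0,-0.9,0.06],[0,0,0]]]'>/dev/null
python3 - <<'E'
from st import *
show()
E
```

```text
t 20.7167 p [ 0.5341 -0.0059  0.1489] yawY -15.003603364700558 z [-0.0005  0.0001 -1.    ] F [ 0.239  -0.5842 -2.3873] w 0.25782465547335776 49.99521553516388
```

```bash
python3 -m handwheel '[[[0,-1,0],[0,0,0]],[[0,-2.3,0],[0,0,0]],[[0,-3.8,0],[0,0,0]],[[0,-5.4,0],[0,0,0]],[[0,-7,0],[0,0,0]],[[0,-8.7,0],[0,0,0]],[[0,-10.4,0],[0,0,0]],[[0,-12,0],[0,0,0]],[[0,-12,0],[0,0,0]]]' >/dev/null
python3 - <<'E'
from st import *
shift([.4817,.295,.1364],25)
a=get_image("scene"); cv2.imwrite("pics/s8.png",a)
print(a.mean(2)[210:236,291:296].mean(1).astype(int).tolist())
E
```

```text
t 21.4667 p [0.4166 0.0256 0.1486] yawY -14.972175697451476 z [-0.0014  0.0004 -1.    ] F [-0.3398  0.0279 -4.9217] w 0.2539027104923813 49.995065331459045
shift cm [27.7035 -0.6676  1.2226] turn z -0.6976460751061888
[100, 94, 91, 82, 83, 116, 164, 176, 176, 182, 192, 197, 185, 121, 78, 75, 81, 78, 67, 59, 57, 55, 43, 30, 16, 25]
```

The insert now stands about 19 mm proud on its own. Return the hook to its place.

```bash
python3 -m handwheel '[[[0,0,-2],[0,0,0]],[[1.5,0,-3.5],[0,0,-0.04]],[[4.5,-0.1,-3.5],[0,0,-0.12]],[[8.3,-0.2,-3.5],[0,0,-0.21]],[[12.1,-0.3,-3.5],[0,0,-0.31]],[[15.9,-0.4,-3.5],[0,0,-0.41]],[[19.7,-0.5,-3.5],[0,0,-0.5]],[[23.5,-0.6,-3.5],[0,0,-0.6]],[[26.5,-0.7,-3.5],[0,0,-0.67]],[[27.7,-0.7,-3.5],[0,0,-0.698]]]' >/dev/null; python3 -m handwheel '[[[0,0,1],[0,0,0]],[[0,0,2.2],[0,0,0]],[[0,0,3.3],[0,0,0]],[[0,0,4],[0,0,0]],[[0,0,4.3],[0,0,0]],[[0,0,4.5],[0,0,0]],[[0,0,4.5],[0,0,0]],[[0,0,4.5],[0,0,0]]]' >/dev/null; python3 -c "
from st import *
shift([.4817,.295,.1364],25)"
```

```text
t 23.0167 p [0.4841 0.294  0.1395] yawY 24.942769572195715 z [ 0.0007  0.0004 -1.    ] F [-0.6637  0.0909 -3.484 ] w 0.25315873040662895 49.998738169670105
shift cm [ 0.19   -0.1816  0.3087] turn z -0.0009988593975096822
```

```bash
python3 -m handwheel '[[[0,0,0.1],[0,0,0]],[[0,0,0.2],[0,0,0]],[[0,0,0.27],[0,0,0]],[[0,0,0.31],[0,0,0]],[[0,0,0.31],[0,0,0]]]' >/dev/null; python3 -c "
from st import *
show()"; python3 -m handwheel '[[[0,0,0],[0,0,0]],[[0,0,0],[0,0,0]],[[0,0,0],[0,0,0]],[[0,0,0],[0,0,0]],[[0,0,0],[0,0,0]],[[0,0,0],[0,0,0]],[[0,0,0],[0,0,0]],[[0,0,0],[0,0,0]]]' 1 >/dev/null; python3 -m handwheel '[[[0,0,-1],[0,0,0]],[[0,0,-3],[0,0,0]],[[0,0,-6],[0,0,0]],[[0,0,-9.5],[0,0,0]],[[0,0,-9.5],[0,0,0]],[[0,0,-9.5],[0,0,0]],[[0,0,-9.5],[0,0,0]]]' 1 >/dev/null
python3 - <<'E'
from st import *
shift([.544,-.0108,.230],-15)
E
```

```text
t 23.4333 p [0.4841 0.2945 0.1366] yawY 24.985343514513275 z [ 0.0009  0.0004 -1.    ] F [-0.5692 -0.5941  0.86  ] w 0.2544278194143641 50.00038504600525
t 24.6833 p [0.4839 0.2944 0.2314] yawY 24.983597831096958 z [ 0.0008  0.0004 -1.    ] F [-0.4828 -0.1507  0.1019] w 0.9987987742346037 0.0
shift cm [-30.1984  -7.4451   0.132 ] turn z 0.6978454289459057
```

Now over the insert.

```bash
python3 -m handwheel '[[[-30.2,-7.4,2],[0,0,0.698]],[[-30.2,-7.4,2],[0,0,0.698]],[[-30.2,-7.4,2],[0,0,0.698]],[[-30.2,-7.4,2],[0,0,0.698]],[[-30.2,-7.4,2],[0,0,0.698]],[[-30.2,-7.4,2],[0,0,0.698]],[[-30.2,-7.4,2],[0,0,0.698]],[[-30.2,-7.4,2],[0,0,0.698]],[[-30.2,-7.4,2],[0,0,0.698]],[[-30.2,-7.4,2],[0,0,0.698]]]' 0.75 >/dev/null;  python3 -m handwheel '[[[0,0,0],[0,0,0]],[[0,0,0],[0,0,0]],[[0,0,0],[0,0,0]]]' >/dev/null
python3 - <<'E'
from st import *
shift([.544,-.0108,.107],-15)
cv2.imwrite("pics/s9.png",get_image("scene"))
E
```

```text
t 25.7667 p [ 0.544  -0.0093  0.2107] yawY -14.901513231362742 z [-0.0004  0.0003 -1.    ] F [-0.5093 -0.3153 -0.0594] w 0.7515358813423352 0.0
shift cm [-0.1452  0.0394 10.3667] turn z 0.0017189183823700434
```

```bash
python3 -m handwheel '[[[-0.1,0.02,2.5],[0,0,0]],[[-0.1,0.02,5.5],[0,0,0]],[[-0.1,0.02,8],[0,0,0]],[[-0.1,0.02,9.5],[0,0,0]],[[-0.1,0.02,10],[0,0,0]],[[-0.1,0.02,10],[0,0,0]],[[-0.1,0.02,10],[0,0,0]]]' 0.75 >/dev/null
python3 - <<'E'
from st import *
shift([.544,-.0108,.1065],-15)
E
```

```text
t 26.4 p [ 0.5447 -0.0113  0.1118] yawY -14.968134380283196 z [ 0.0009 -0.0001 -1.    ] F [ 0.5111 -0.4897  0.5916] w 0.7501364102102674 0.0
shift cm [ 0.0305 -0.0781  0.5263] turn z 0.0005561599822465271
```

```bash
python3 -m handwheel '[[[0,0,0.25],[0,0,0]],[[0,0,0.45],[0,0,0]],[[0,0,0.45],[0,0,0]]]' >/dev/null; python3 -m handwheel '[[[0,0,0.45],[0,0,0]],[[0,0,0],[0,0,0]],[[0,0,0],[0,0,0]],[[0,0,0],[0,0,0]],[[0,0,0],[0,0,0]],[[0,0,0],[0,0,0]],[[0,0,0],[0,0,0]],[[0,0,0],[0,0,0]],[[0,0,0],[0,0,0]]]' 0 40
python3 - <<'E'
from st import *
show()
E
```

```text
clock: 27.4
position: [0.5427, -0.011, 0.1055]
tool_rot: [[0.259, 0.966, -0.004], [0.966, -0.259, 0.001], [0.0, -0.004, -1.0]]
contact_force: [-5.6, 2.7, 3.5]
grip_width: 0.354
gripper_force: 40.0
t 27.4 p [ 0.5427 -0.011   0.1055] yawY -15.001305858641123 z [-0.0035  0.0013 -1.    ] F [-5.5794  2.7203  3.5433] w 0.3542529594060692 40.0024091033265
```

The insert is gripped (width ≈ 33 mm). Draw it out.

```bash
python3 -m handwheel '[[[0,0,-0.3],[0,0,0]],[[0,0,-0.8],[0,0,0]],[[0,0,-1.5],[0,0,0]],[[0,0,-2.5],[0,0,0]],[[0,0,-4],[0,0,0]],[[0,0,-6],[0,0,0]],[[0,0,-6],[0,0,0]],[[0,0,-6],[0,0,0]]]' >/dev/null
python3 - <<'E'
from st import *
shift([.459,-.242,.165],-15)
a=get_image("scene"); cv2.imwrite("pics/s10.png",a)
cv2.imwrite("pics/c10.png",cv2.resize(a[150:300,150:350],None,fx=3.5,fy=3.5,interpolation=cv2.INTER_CUBIC))
E
```

```text
t 28.0667 p [ 0.5463 -0.0122  0.1693] yawY -15.023281863316106 z [ 0.0058 -0.001  -1.    ] F [-0.2602 -0.2659 -0.0003] w 0.35648197747944294 39.99979879707098
shift cm [-24.4554  -2.4801   0.3987] turn z -0.00040634517086523506
```

View pics/c10.png

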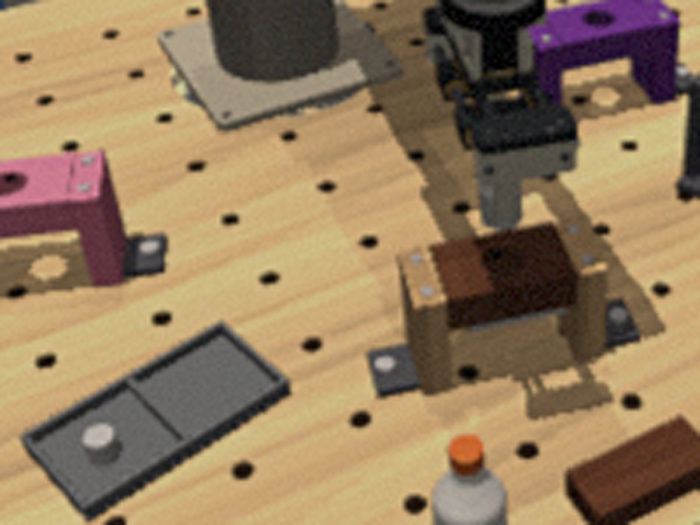

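The crop shows the recess empty and the grey insert held in the fingers at (500,205). Carry it to the tray.

```bash
python3 -m handwheel '[[[-1.5,-0.2,0],[0,0,0]],[[-4.5,-0.4,0],[0,0,0]],[[-8,-0.8,0],[0,0,0]],[[-11.6,-1.2,0],[0,0,0]],[[-15.2,-1.5,0],[0,0,0]],[[-18.8,-1.9,0],[0,0,0]],[[-22.2,-2.2,0],[0,0,0]],[[-24.4,-2.4,0],[0,0,0]],[[-24.4,-2.4,0],[0,0,0]],[[-24.4,-2.4,0],[0,0,0]]]' >/dev/null; python3 -m handwheel '[[[0,0,2],[0,0,0]],[[0,0,5],[0,0,0]],[[0,0,8],[0,0,0]],[[0,0,11],[0,0,0]],[[0,0,12.8],[0,0,0]],[[0,0,13.3],[0,0,0]],[[0,0,13.3],[0,0,0]],[[0,0,13.3],[0,0,0]]]' >/dev/null
python3 - <<'E'
from st import *
shift([.459,-.242,.0225],-15)
E
```

```text
t 29.6167 p [ 0.4585 -0.2407  0.034 ] yawY -14.959588624995451 z [ 0.0004 -0.0001 -1.    ] F [ 0.6814 -1.0259 -0.6851] w 0.35480397238208233 39.999715089797974
shift cm [-0.1122  0.0843  1.1502] turn z 0.0007053115490873315
```

```bash
python3 -m handwheel '[[[0,0,0.3],[0,0,0]],[[0,0,0.6],[0,0,0]],[[0,0,0.8],[0,0,0]],[[0,0,0.95],[0,0,0]],[[0,0,0.95],[0,0,0]],[[0,0,0.95],[0,0,0]]]' >/dev/null; python3 -c "
from st import *
show()"
```

```text
t 30.1167 p [ 0.4578 -0.2412  0.0239] yawY -15.018536599844277 z [ 0.0001 -0.     -1.    ] F [-0.1143  0.4549 -0.4722] w 0.357580106636226 39.99970906879753
```

```bash
python3 -m handwheel '[[[0,0,0.08],[0,0,0]],[[0,0,0.16],[0,0,0]],[[0,0,0.16],[0,0,0]],[[0,0,0.16],[0,0,0]]]' >/dev/null; python3 -c "
from st import *
show()"
```

```text
t 30.45 p [ 0.458  -0.2413  0.0225] yawY -15.01519459831646 z [ 0.0003 -0.0002 -1.    ] F [-0.6753  0.1083  2.7101] w 0.3518182201614945 40.00099457334727
```

Fz rose to +2.7 N, so the insert is seated on the tray floor. Release and rise.

```bash
python3 -m handwheel '[[[0,0,0],[0,0,0]],[[0,0,0],[0,0,0]],[[0,0,0],[0,0,0]],[[0,0,0],[0,0,0]],[[0,0,0],[0,0,0]],[[0,0,0],[0,0,0]]]' 0.7 >/dev/null; python3 -m handwheel '[[[0,0,-1],[0,0,0]],[[0,0,-3],[0,0,0]],[[0,0,-6.5],[0,0,0]],[[0,0,-10],[0,0,0]],[[2,-4,-14],[0,0,0]],[[4,-7,-16],[0,0,0]],[[6,-9,-16],[0,0,0]],[[7,-10,-16],[0,0,0]],[[7,-10,-16],[0,0,0]],[[7,-10,-16],[0,0,0]]]' >/dev/null
python3 - <<'E'
from st import *
show()
a=get_image("scene"); cv2.imwrite("pics/s11.png",a)
cv2.imwrite("pics/c11.png",cv2.resize(a[140:340,140:400],None,fx=3,fy=3,interpolation=cv2.INTER_CUBIC))
E
```

```text
t 31.7833 p [ 0.3796 -0.1475  0.1834] yawY -14.94114549003113 z [ 0.0023 -0.0015 -1.    ] F [-0.006  -0.4621 -0.2437] w 0.7008901753150448 0.0
```

View pics/c11.png

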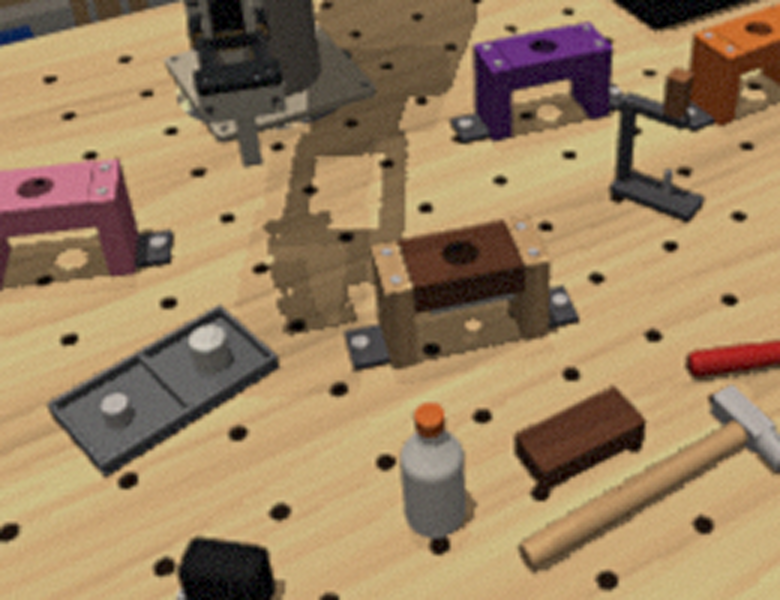

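The insert stands upright in the tray's free half at (210,345). The hook stands clear of the jig at (660,150), and the other things look unmoved.

```bash
python3 -c "
from plant import *
print(sign_off())"
```

```text
the job is handed in; nothing more can be done
None
```

The job is handed in at about 32 s: the insert was poked to about 19 mm proud on a second try (the hook's arm had pressed it back to about 13 mm), then drawn out and stood upright in the tray's empty half, with the hook back on the bench clear of the jig.

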